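# Pack the slicer's feed tube with carrots

## Task

Get the hand slicer loaded: a thick piece of carrot is stuck part-way down its feed tube. Stand the two loose carrot pieces from the plate into the tube on top of it, then press the whole column down with the slicer's white pusher until it has bottomed out firmly on the slicing disc, but do not strain the disc, and leave the pusher standing in the tube on the carrots. Leave the other things on the counter where they are.

Things in the scene. Friction and masses are not known exactly. Their poses are not given: they have to be found in the camera images.
- slicer: Hand-cranked vegetable slicer, fixed to the counter: clear bowl 160 mm across and 58 mm high, clear lid (170 mm across, top at 67 mm) with a clear upright feed tube 42 mm from the centre towards -x of its own frame, and a crank towards +x (its knob 60 mm from the centre, top at 131 mm). Origin: centre of the underside; z up.
- tube_mouth (a point): Centre of the feed tube's mouth, at its very top, 200 mm above the counter. The tube is upright, 40 mm in inner diameter, 3 mm thick; its top 10 mm flares out to 57 mm inside (63 mm outside). It runs down to the slicing disc.
- disc_top (a point): The point of the slicing disc's upper face under the middle of the tube. The steel disc lies level inside the bowl; it is set for slice thickness, so its height is anywhere from 46 to 54 mm above the counter and stays put under loads below 40 N; more strains it. A firm press home is 15 to 30 N on the pusher.
- stuck_carrot: Thick piece of carrot inside the tube, 38 mm across and 28 mm long, snug in the bore: stuck 12 to 38 mm above the disc. It slides down only when pushed with about 6 N and stays where it is left. Origin: centre of its underside; z up.
- plate: White round plate, 209 mm across; its flat floor, 8 mm above the counter, is 176 mm across and its rim stands 20 mm high. Loose. Origin: centre of its underside.
- carrot_a: Loose cut piece of carrot standing on end on the plate, 34 mm across at its lower end, 32 mm at its upper end, 38 mm long, 35 g. Origin: centre of its lower end; z along its length, up. Fits the tube endwise only, with 3 mm to spare all round.
- carrot_b: The other loose piece, of the same size and shape. Either may go in first.
- pusher: White plastic pusher of the slicer, standing on its foot on the counter, 122 mm high, 70 g: plain round rod 35 mm across and 74 mm long, then a hand guard 58 mm across at 74 to 81 mm height, then a knob 25 mm across from 83 to 106 mm (29 mm across near the top). Origin: centre of its foot's underside; z along the rod, up.
- lemon: Lemon, 73 x 52 x 52 mm, a bystander. Origin: its underside.
- salt_shaker: Glass salt shaker with a domed cap, 44 mm across, 90 mm high, a bystander. Origin: its underside.

How it is judged:
By the outcome, as a careful person would: the job done as asked, in the order asked, and still so for the second after the job is handed in, with the robot touching nothing.
It also fails if it takes over 70 s, if anything falls off the work surface, if the arm or the gripper's body presses on something with over 40 N, if the wrist force passes 120 N, or if a joint passes its speed limit or range.

## Robot

A 6-joint arm with a two-finger parallel gripper is mounted at the origin on a cart in front of the work surface, level with it; the furniture and walls round the work are solid. World frame = base frame: x ahead of the robot, y to its left, z up, the work surface at z = 0. Lengths are in m, angles in rad, forces in N, time in s.
With the tool pointing down it reaches from about 0.35 to 0.775 m from the base axis. Payload 5.5 kg.
Tool frame: the origin (TCP) lies midway between the tips of the shut fingers; the grasp point (between the pads) lies 19 mm behind it (env.hold_point_z is the distance from the TCP to the grasp point, in m); z points along the fingers, y is the line along which they close (so a half turn about z gives the same grasp; the last joint's range is limited). The gripper opens to 85 mm and grips with 20 to 120 N. Pads are 22 mm wide; open, the fingers measure 114 mm over their backs; the gripper's body (76 mm by 85 mm) begins 54 mm behind the grasp point. The pads swing forward as they close: fully open they stand 13 mm farther back than shut.
Start: joints at [-1.478, 0.313, 0.046, 1.304, 0, 1.431], TCP at [0.133, -0.56, 0.231] pointing down, gripper open.
Joint ranges: [-2.76, 2.76], [-0.86, 1.69], [-1.03, 1.26], [-2.2, 2.34], [-1.47, 1.5], [-3.14, 3.14]. Speed limits (rad/s): [2.57, 2.57, 3.14, 3.14, 3.14, 3.14].

## Interface

Orientations are given as a unit quaternion [w, x, y, z].
In Python, from workcell import env, read_camera gives the robot as it stands. The module is installed in compiled form; this text tells all that it offers.
- The arm moves only by the tool carry_out, never from a script. Its argument "moves" is a list of rows, each an object of numbers: "tx", "ty", "tz": the shift along the world's x, y, z in cm; "wx", "wy", "wz": the turn, a rotation vector about the world's x, y, z in rad; "claw": the closure, from -1 (fully open) to 1 (shut). A call has 1 to 8 rows; each row shifts and turns the commanded pose from where the row before left it; what a row does not reach is not made up. A row lasts 1/8 s, in which the tool goes at most 62.5 mm and 10.7 degrees, less where a joint would pass 70% of its speed; a pose out of reach is approached as far as the arm can. A call is refused whole if a number of a shift passes 6.25 or a number of a turn 0.188, either way. A call with a gripper value outside its range is refused whole. The fingers move at their own pace and stop on an object; "newtons" is the grip in N (left out, the last holds). Time passes only in rows, so rows that do not move let the fingers close. It gives the time, the measured TCP pose, the force, the opening and the grip force at its end, in the units of the state.
- env.get_state(): the state, without advancing time (a new reading comes with each control period).
- read_camera(name): name is "side" or "top" or "wrist"; returns a dict with "image" (400x640x3 uint8, blue, green, red), "z_map" (400x640 float32, m along the optical axis (not along the pixel's ray), 0 where there is no reading), "fx", "fy", "cx", "cy" (pixels), "camera_from_world" (4x4, takes a point from world to camera coordinates); the wrist camera has in their place "hand_eye" (4x4, takes a point from camera to tool coordinates, whose origin is the TCP and whose axes are the flange's). Camera axes: x right, y down, z forward; pixel columns grow to the right and rows downward; lengths in m; the calibration is good to about 2 mm. The wrist camera is an equidistant fisheye: a pixel r from the principal point sees the ray r / f radians off the axis. A picture is of the moment at which its call begins: read the wrist's pose just before it.
- env.hand_in(): hands the job in; it is judged then, once.
The state is a dict: "clock": time; "joint_pos": joint angles; "qvel": joint speeds; "tau": joint torques, N m; "tcp_pos": TCP position; "orientation": TCP orientation; "wrist_force": force on the tool from outside, world axes, zero at the start; "ft_torque": the same for the moment, N m; "finger_gap": finger opening in m; "grip_force": force on a finger pad.
Only numpy, scipy, OpenCV 4.12 (cv2) and the standard library are available. Lean on these libraries where they do the work, as an engineer would, in place of code of your own. Each camera call takes 0.05 s, during which the arm holds its last target. There are 200 camera calls.

## Working session

There is one attempt and no reset: what is moved stays moved. The work goes in short steps, Python scripts to look and compute and a tool call to move; the robot and the scene stay as the last step left them, time stands still between calls to the robot, and variables do not carry over. Pictures are saved under pics/ and viewed, at most 10 in all, crops included, and the job is handed in when it is done.

Besides the shell and the picture viewer there is one more tool, called after "Call:" by a JSON object that holds its "fn" and its "kwargs", one argument or row to a line. carry_out: Moves the arm, as the interface text tells. Its arguments: {"type":"object","properties":{"moves":{"type":"array","items":{"type":"object","properties":{"tx":{"type":"number"},"ty":{"type":"number"},"tz":{"type":"number"},"wx":{"type":"number"},"wy":{"type":"number"},"wz":{"type":"number"},"claw":{"type":"number"}}}},"newtons":{"type":"number"}},"required":["moves"]}

```bash
mkdir -p pics; cat > h.py <<'E'
import numpy as np, cv2
from workcell import env, read_camera
def world(c):
    z=c["z_map"]; v,u=np.mgrid[0:400,0:640]
    p=np.stack([(u-c["cx"])/c["fx"]*z,(v-c["cy"])/c["fy"]*z,z,np.ones_like(z)],-1)
    w=p@np.linalg.inv(c["camera_from_world"]).T
    w=w[...,:3]; w[z<=0]=np.nan; return w
E
python3 - <<'E'
from h import *
for n in ("top","side"):
    c=read_camera(n); cv2.imwrite(f"pics/{n}0.png",c["image"]); np.savez(f"{n}.npz",**{k:v for k,v in c.items()})
    print(n,c["fx"],c["cx"],c["cy"],np.linalg.inv(c["camera_from_world"]).round(3).tolist())
print(env.get_state(), env.hold_point_z)
E
```

```text
top 477.5402662905256 314.10198952300266 194.58219846650334 [[0.002, -0.989, 0.146, 0.418], [-1.0, -0.006, -0.027, 0.02], [0.028, -0.146, -0.989, 1.012], [0.0, 0.0, 0.0, 1.0]]
side 419.22818982346774 314.40963165362393 201.61529056541826 [[-0.953, -0.173, 0.249, 0.272], [-0.303, 0.549, -0.779, 0.78], [-0.002, -0.818, -0.575, 0.699], [0.0, 0.0, 0.0, 1.0]]
{'clock': 0.1, 'joint_pos': array([-1.47760795e+00,  3.13944582e-01,  4.51287040e-02,  1.30360835e+00,
       -5.71134473e-06,  1.43114878e+00]), 'qvel': array([ 0.00036111, -0.00170554,  0.00176968,  0.00104128, -0.00050186,
        0.0008087 ]), 'tau': array([ 2.41399379e-03, -4.81726885e+01,  2.99242598e+01,  1.28439622e-02,
       -1.78183109e-04, -4.24933390e-06]), 'tcp_pos': array([ 0.13259514, -0.55904945,  0.23050184]), 'orientation': array([-8.13795002e-04,  9.93230750e-01,  1.16155135e-01,  1.60510787e-05]), 'wrist_force': array([-0.37271538, -0.25548975, -0.26276464]), 'ft_torque': array([-0.06565428, -0.01866313, -0.02927143]), 'grip_force': 0.0, 'finger_gap': 0.08540630428800684} 0.0187
```

View pics/top0.png

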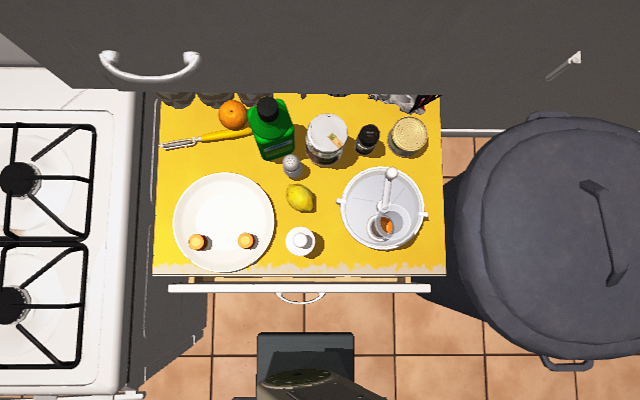

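View pics/side0.png

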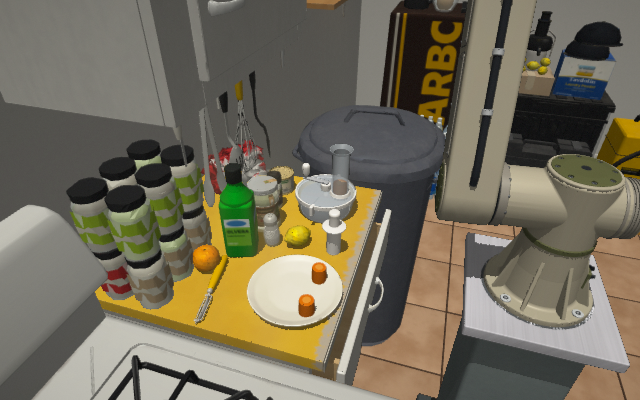

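The top view shows the carrots at (197,242) and (247,241), the pusher at (300,241), the slicer around (383,208) with its tube near (387,226), the crank knob near (390,175), the lemon at (300,198) and the salt shaker at (291,165). The side view agrees, with the tube at (341,170).

```bash
python3 - <<'E'
from h import *
c=dict(np.load("top.npz")); w=world(c); im=c["image"]
hsv=cv2.cvtColor(im,cv2.COLOR_BGR2HSV)
org=((hsv[...,0]<17)&(hsv[...,1]>150)&(hsv[...,2]>120))
for n,(u,v) in dict(a=(197,242),b=(247,241),stuck=(387,226)).items():
    m=np.zeros((400,640),bool); m[v-14:v+15,u-14:u+15]=1; m&=org
    p=w[m]; p=p[~np.isnan(p[:,0])]; t=p[p[:,2]>np.percentile(p[:,2],90)-.006]
    print(n,m.sum(),np.percentile(p[:,2],[5,50,95]).round(3),"top",((t.min(0)+t.max(0))/2).round(4),t.mean(0).round(4),np.ptp(t,0).round(3))
def reg(u0,u1,v0,v1,z0,z1,n):
    p=w[v0:v1,u0:u1].reshape(-1,3); p=p[(p[:,2]>z0)&(p[:,2]<z1)]
    if len(p): print(n,len(p),((p.min(0)+p.max(0))/2).round(4),p.mean(0).round(4),np.ptp(p,0).round(3))
    else: print(n,0)
reg(280,325,220,262,.07,.085,"guard"); reg(280,325,220,262,.095,.13,"knob"); 
reg(335,430,160,255,.19,.21,"mouth");reg(335,430,160,255,.055,.072,"lid");reg(335,430,160,255,.12,.14,"crankknob")
reg(165,280,165,275,.015,.022,"platerim");reg(280,320,180,215,.03,.06,"lemon")
reg(275,305,150,182,.08,.1,"salt")
# neighbours height near tube
s=w[195:250:5,365:412:4,2]; print(s.round(3))
cam=np.linalg.inv(c["camera_from_world"])
cr=cv2.resize(im[150:260,330:440],None,fx=5,fy=5,interpolation=cv2.INTER_CUBIC)
d=dict(np.load("side.npz")); cr2=cv2.resize(d["image"][135:225,290:370],None,fx=3,fy=6.11)[:550]
cr2=cv2.resize(d["image"][135:225,290:335+20],(240,332))
cv2.imwrite("pics/crop0.png",np.hstack([cr,np.vstack([cr2,np.zeros((218,240,3),np.uint8)])]))
E
```

```text
a 31 [0.023 0.045 0.048] top [0.4642 0.23   0.0462] [0.463  0.2244 0.0456] [0.03  0.028 0.007]
b 24 [0.043 0.046 0.048] top [0.4674 0.127  0.0457] [0.4667 0.1216 0.0458] [0.028 0.022 0.006]
stuck 111 [0.096 0.099 0.102] top [ 0.4929 -0.1361  0.1443] [ 0.4935 -0.1434  0.1014] [0.034 0.035 0.097]
guard 498 [0.4652 0.0206 0.08  ] [0.4639 0.021  0.0807] [0.056 0.057 0.01 ]
knob 178 [0.4642 0.0215 0.12  ] [0.4644 0.0211 0.1202] [0.026 0.026 0.011]
mouth 570 [ 0.4921 -0.1371  0.1965] [ 0.493  -0.1389  0.1963] [0.06  0.061 0.013]
lid 3925 [ 0.5337 -0.1437  0.0639] [ 0.5379 -0.1372  0.0653] [0.168 0.184 0.016]
crankknob 207 [ 0.5364 -0.1393  0.13  ] [ 0.5488 -0.1457  0.1284] [0.134 0.05  0.02 ]
platerim 1862 [0.5087 0.1803 0.0185] [0.5076 0.1833 0.0177] [0.206 0.209 0.007]
lemon 592 [0.5572 0.0232 0.0428] [0.5557 0.0227 0.0433] [0.055 0.056 0.026]
salt 194 [0.6207 0.0395 0.0865] [0.6207 0.0401 0.0858] [0.033 0.03  0.013]
[[ 0.066  0.065  0.068  0.07   0.066  0.091  0.095  0.066  0.066  0.068
   0.066  0.065]
 [ 0.065  0.067  0.07   0.066  0.085  0.093  0.09   0.065  0.067  0.067
   0.068  0.068]
 [ 0.066  0.067  0.068  0.079  0.086  0.2    0.201  0.198  0.199  0.068
   0.067  0.065]
 [ 0.068  0.067  0.069  0.065  0.195  0.194  0.188  0.191  0.193  0.198
   0.199  0.067]
 [ 0.068  0.068  0.07   0.198  0.193  0.115  0.125  0.146  0.166  0.189
   0.194  0.201]
 [ 0.065  0.071  0.11   0.197  0.1    0.099  0.099  0.114  0.144  0.175
   0.195  0.198]
 [ 0.066  0.073  0.124  0.2    0.099  0.101  0.099  0.101  0.139  0.176
   0.194  0.2  ]
 [ 0.068  0.075  0.113  0.152  0.194  0.102  0.097  0.108  0.154  0.19
   0.196  0.066]
 [ 0.066  0.07   0.079  0.114  0.141  0.196  0.196  0.192  0.196  0.197
   0.064  0.066]
 [ 0.062  0.062  0.065  0.07   0.074  0.073  0.066  0.064  0.064  0.062
   0.062  0.062]
 [ 0.061  0.064  0.064  0.064  0.067  0.061  0.065  0.062  0.058  0.061
  -0.002  0.001]]
```

View pics/crop0.png

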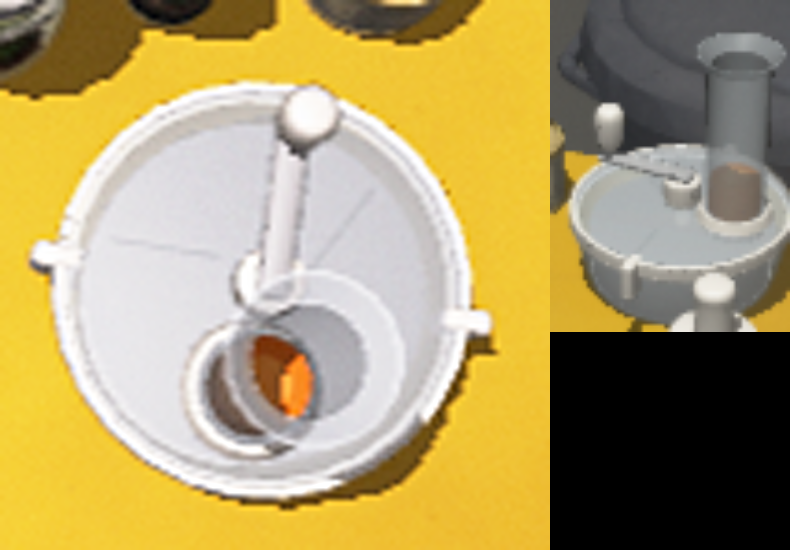

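The crop shows the clear tube, its mouth ring at about (300,355), with the orange stuck piece inside. The tube leans away only through perspective. Depth puts the mouth near (0.492, -0.137) and the stuck piece's top near z 0.099. I'll refine these with both cameras.

```bash
cat >> h.py <<'E'
def circ(p):
    A=np.c_[2*p[:,:2],np.ones(len(p))]; s=np.linalg.lstsq(A,(p[:,:2]**2).sum(1),rcond=None)[0]
    return s[:2].round(4), round(float(np.sqrt(s[2]+s[:2]@s[:2])),4)
def around(w,x,y,r,z0,z1):
    p=w.reshape(-1,3); p=p[~np.isnan(p[:,0])]
    return p[(np.hypot(p[:,0]-x,p[:,1]-y)<r)&(p[:,2]>z0)&(p[:,2]<z1)]
E
python3 - <<'E'
from h import *
for n in ("top","side"):
    w=world(dict(np.load(n+".npz")))
    for k,a in dict(a=(.464,.227,.03,.041,.055),b=(.467,.124,.03,.041,.055),knob=(.4645,.021,.025,.112,.13),guard=(.4645,.021,.04,.076,.085),rim=(.492,-.137,.045,.196,.21)).items():
        p=around(w,*a)
        if len(p)>5:
            h=cv2.convexHull(p[:,:2].astype(np.float32))[:,0]
            print(n,k,len(p),"mid",((p.min(0)+p.max(0))/2).round(4),"mean",p.mean(0).round(4),np.ptp(p,0).round(3),"circ",circ(p),"hull",circ(h))
w=world(dict(np.load("top.npz"))); p=w.reshape(-1,3); p=p[~np.isnan(p[:,0])]
for y in (-.5,-.4,-.3,-.25): 
    q=p[(abs(p[:,1]-y)<.02)&(p[:,0]>.1)&(p[:,0]<.6)]; print(y,len(q),q[:,2].max().round(3))
E
```

```text
top a 205 mid [0.4642 0.23   0.0455] mean [0.4642 0.2293 0.0457] [0.03  0.032 0.009] circ (array([0.4642, 0.2294]), 0.0114) hull (array([0.4643, 0.2296]), 0.0156)
top b 197 mid [0.4667 0.1313 0.0458] mean [0.4674 0.1314 0.0456] [0.03  0.03  0.009] circ (array([0.4674, 0.1315]), 0.0112) hull (array([0.4675, 0.1314]), 0.0154)
top knob 178 mid [0.4642 0.0215 0.12  ] mean [0.4644 0.0211 0.1202] [0.026 0.026 0.011] circ (array([0.4645, 0.0211]), 0.0099) hull (array([0.4647, 0.021 ]), 0.0136)
top guard 494 mid [0.4652 0.0206 0.0805] mean [0.4639 0.0211 0.0808] [0.056 0.057 0.009] circ (array([0.4651, 0.021 ]), 0.0227) hull (array([0.4648, 0.0209]), 0.0283)
top rim 314 mid [ 0.4921 -0.1371  0.1995] mean [ 0.4924 -0.1381  0.1986] [0.06  0.061 0.007] circ (array([ 0.4923, -0.1371]), 0.0283) hull (array([ 0.4923, -0.1373]), 0.0306)
side a 164 mid [0.4658 0.2308 0.0451] mean [0.4653 0.2319 0.0454] [0.031 0.033 0.007] circ (array([0.4655, 0.2312]), 0.0118) hull (array([0.4655, 0.2306]), 0.016)
side b 130 mid [0.4694 0.1329 0.0449] mean [0.469  0.1334 0.0453] [0.03  0.034 0.007] circ (array([0.4692, 0.133 ]), 0.0117) hull (array([0.4691, 0.1328]), 0.016)
side knob 91 mid [0.4657 0.0236 0.1179] mean [0.465  0.0256 0.1193] [0.026 0.029 0.011] circ (array([0.4659, 0.0237]), 0.0101) hull (array([0.466 , 0.0231]), 0.0139)
side guard 217 mid [0.4664 0.0231 0.0805] mean [0.4644 0.0296 0.0809] [0.057 0.054 0.009] circ (array([0.4662, 0.0222]), 0.022) hull (array([0.4661, 0.0219]), 0.0283)
side rim 95 mid [ 0.4941 -0.1382  0.1988] mean [ 0.4952 -0.1445  0.1984] [0.06  0.063 0.005] circ (array([ 0.4939, -0.1369]), 0.0282) hull (array([ 0.4947, -0.1385]), 0.0306)
-0.5 4397 0.094
-0.4 4708 0.084
-0.3 1721 0.043
-0.25 2266 0.067
```

Call:
{"fn": "carry_out", "kwargs": {
  "moves": [
    {"tx": 5, "ty": 3, "tz": 2, "claw": -1},
    {"tx": 5, "ty": 3, "tz": 2},
    {"tx": 5, "ty": 3, "tz": 2},
    {"tx": 5, "ty": 3, "tz": 1},
    {"tx": 4, "ty": 4.5},
    {"tx": 3, "ty": 5}
  ],
  "newtons": 30
}}

```text
invalid input at $.moves[0]: expected keys tx, ty, tz, wx, wy, wz, claw
```

Call:
{"fn": "carry_out", "kwargs": {
  "moves": [
    {"tx": 4, "ty": 4, "tz": 2, "wx": 0, "wy": 0, "wz": 0, "claw": -1},
    {"tx": 4, "ty": 4, "tz": 2, "wx": 0, "wy": 0, "wz": 0.167, "claw": -1},
    {"tx": 4, "ty": 4.5, "tz": 2, "wx": 0, "wy": 0, "wz": 0.167, "claw": -1},
    {"tx": 4, "ty": 4.5, "tz": 1, "wx": 0, "wy": 0, "wz": 0.167, "claw": -1},
    {"tx": 4, "ty": 4.5, "tz": 0, "wx": 0, "wy": 0, "wz": 0.167, "claw": -1},
    {"tx": 3, "ty": 5, "tz": 0, "wx": 0, "wy": 0, "wz": 0.167, "claw": -1},
    {"tx": 3, "ty": 5, "tz": 0, "wx": 0, "wy": 0, "wz": 0.167, "claw": -1},
    {"tx": 3, "ty": 5, "tz": 0, "wx": 0, "wy": 0, "wz": 0.167, "claw": -1}
  ],
  "newtons": 30
}}

```text
clock: 1.1
tcp_pos: [0.4226, -0.1934, 0.3008]
orientation: [-0.0, 0.763, 0.647, -0.0]
wrist_force: [1.2, 0.1, 0.5]
finger_gap: 0.0856
grip_force: 0.0
```

Call:
{"fn": "carry_out", "kwargs": {
  "moves": [
    {"tx": 1, "ty": 5.5, "tz": 0, "wx": 0, "wy": 0, "wz": 0.167, "claw": -1},
    {"tx": 1, "ty": 5.5, "tz": 0, "wx": 0, "wy": 0, "wz": 0, "claw": -1},
    {"tx": 1, "ty": 5.5, "tz": -1, "wx": 0, "wy": 0, "wz": 0, "claw": -1},
    {"tx": 1, "ty": 5.5, "tz": -2.5, "wx": 0, "wy": 0, "wz": 0, "claw": -0.5},
    {"tx": 0.55, "ty": 5.5, "tz": -2.5, "wx": 0, "wy": 0, "wz": 0, "claw": -0.4},
    {"tx": 0, "ty": 5.05, "tz": -3.5, "wx": 0, "wy": 0, "wz": 0, "claw": -0.4},
    {"tx": 0, "ty": 0, "tz": -5, "wx": 0, "wy": 0, "wz": 0, "claw": -0.4},
    {"tx": 0, "ty": 0, "tz": -5, "wx": 0, "wy": 0, "wz": 0, "claw": -0.4}
  ]
}}

```text
clock: 2.1
tcp_pos: [0.4672, 0.1314, 0.1045]
orientation: [0.0, 0.707, 0.707, 0.0]
wrist_force: [0.4, 0.1, -0.5]
finger_gap: 0.0598
grip_force: 0.0
```

Call:
{"fn": "carry_out", "kwargs": {
  "moves": [
    {"tx": 0, "ty": 0, "tz": -4, "wx": 0, "wy": 0, "wz": 0, "claw": -0.4},
    {"tx": 0, "ty": 0, "tz": -3.95, "wx": 0, "wy": 0, "wz": 0, "claw": -0.4},
    {"tx": 0, "ty": 0, "tz": 0, "wx": 0, "wy": 0, "wz": 0, "claw": 0.3},
    {"tx": 0, "ty": 0, "tz": 0, "wx": 0, "wy": 0, "wz": 0, "claw": 1},
    {"tx": 0, "ty": 0, "tz": 0, "wx": 0, "wy": 0, "wz": 0, "claw": 1},
    {"tx": 0, "ty": 0, "tz": 0, "wx": 0, "wy": 0, "wz": 0, "claw": 1}
  ],
  "newtons": 25
}}

```text
clock: 2.85
tcp_pos: [0.4687, 0.1304, 0.0279]
orientation: [0.001, 0.708, 0.706, 0.001]
wrist_force: [-0.5, -0.1, -0.1]
finger_gap: 0.032
grip_force: 25.5
```

Call:
{"fn": "carry_out", "kwargs": {
  "moves": [
    {"tx": 0, "ty": 0, "tz": 3, "wx": 0, "wy": 0, "wz": 0, "claw": 1},
    {"tx": 0, "ty": 0, "tz": 5.5, "wx": 0, "wy": 0, "wz": 0, "claw": 1},
    {"tx": 0, "ty": -2, "tz": 5.5, "wx": 0, "wy": 0, "wz": 0, "claw": 1},
    {"tx": 0.45, "ty": -5, "tz": 3.6, "wx": 0, "wy": 0, "wz": 0, "claw": 1},
    {"tx": 0.5, "ty": -5.5, "tz": 2.5, "wx": 0, "wy": 0, "wz": 0, "claw": 1},
    {"tx": 0.5, "ty": -5.5, "tz": 1.8, "wx": 0, "wy": 0, "wz": 0, "claw": 1},
    {"tx": 0.5, "ty": -5.5, "tz": 0, "wx": 0, "wy": 0, "wz": 0, "claw": 1},
    {"tx": 0.5, "ty": -3.35, "tz": 0, "wx": 0, "wy": 0, "wz": 0, "claw": 1}
  ]
}}

```text
clock: 3.85
tcp_pos: [0.4922, -0.1408, 0.2468]
orientation: [0.001, 0.709, 0.706, 0.0]
wrist_force: [0.3, 0.4, 0.2]
finger_gap: 0.0317
grip_force: 25.5
```

```bash
cat > look.py <<'E'
from h import *
import sys
s=env.get_state(); print(s["tcp_pos"].round(4),s["wrist_force"].round(1),s["finger_gap"])
c=read_camera("side"); d=read_camera("wrist"); s=env.get_state(); print(s["tcp_pos"].round(4))
w=world(c); hsv=cv2.cvtColor(c["image"],cv2.COLOR_BGR2HSV)
o=(hsv[...,0]<17)&(hsv[...,1]>150)&(w[...,2]>.15)&(np.hypot(w[...,0]-.493,w[...,1]+.137)<.05)
p=w[o]
if len(p)>5: print(len(p),p.min(0).round(4),p.max(0).round(4),circ(p)); h=p[(p[:,2]<np.nanmax(p[:,2])-.005)]; print(circ(h))
P=np.array([.493,-.1375,.2,1]); q=c["camera_from_world"]@P; u=int(q[0]/q[2]*c["fx"]+c["cx"]); v=int(q[1]/q[2]*c["fy"]+c["cy"])
a=cv2.resize(c["image"][v-60:v+40,u-50:u+50],(400,400),interpolation=cv2.INTER_CUBIC)
b=cv2.resize(d["image"],None,fx=.625,fy=1)[:400]
cv2.imwrite(f"pics/{sys.argv[1]}.png",np.hstack([a,b]))
E
python3 look.py l1
```

```text
[ 0.4922 -0.1408  0.2468] [0.3 0.4 0.2] 0.03174632080863494
[ 0.4926 -0.1416  0.2461]
207 [ 0.4785 -0.1496  0.228 ] [ 0.5091 -0.1197  0.2686] (array([ 0.4933, -0.1339]), 0.0116)
(array([ 0.4935, -0.136 ]), 0.0134)
```

View pics/l1.png

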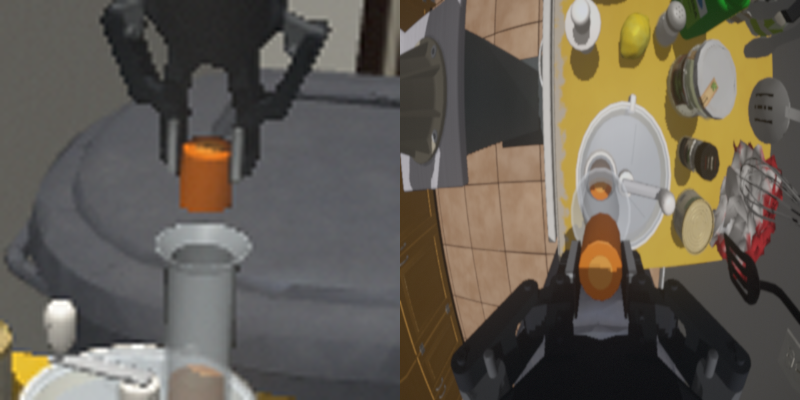

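The carrot is upright between the pads, centred over the mouth (side crop: carrot at (205,175), mouth at (203,240)). I'll lower it with a small y correction.

Call:
{"fn": "carry_out", "kwargs": {
  "moves": [
    {"tx": 0, "ty": 0.2, "tz": -1, "wx": 0, "wy": 0, "wz": 0, "claw": 1},
    {"tx": 0, "ty": 0, "tz": -1.2, "wx": 0, "wy": 0, "wz": 0, "claw": 1},
    {"tx": 0, "ty": 0, "tz": -1, "wx": 0, "wy": 0, "wz": 0, "claw": 1},
    {"tx": 0, "ty": 0, "tz": -0.9, "wx": 0, "wy": 0, "wz": 0, "claw": 1},
    {"tx": 0, "ty": 0, "tz": 0, "wx": 0, "wy": 0, "wz": 0, "claw": 1}
  ]
}}

```text
clock: 4.58
tcp_pos: [0.4922, -0.1363, 0.204]
orientation: [0.0, 0.708, 0.707, -0.0]
wrist_force: [0.2, -1.9, -1.8]
finger_gap: 0.0322
grip_force: 25.3
```

Call:
{"fn": "carry_out", "kwargs": {
  "moves": [
    {"tx": 0, "ty": -0.3, "tz": 0, "wx": 0, "wy": 0, "wz": 0, "claw": 1},
    {"tx": 0, "ty": 0, "tz": -0.1, "wx": 0, "wy": 0, "wz": 0, "claw": 1},
    {"tx": 0, "ty": 0, "tz": 0, "wx": 0, "wy": 0, "wz": 0, "claw": 1}
  ]
}}

```text
clock: 4.95
tcp_pos: [0.4919, -0.139, 0.2034]
orientation: [-0.0, 0.708, 0.706, 0.0]
wrist_force: [-0.1, -0.6, -0.8]
finger_gap: 0.0317
grip_force: 25.5
```

Call:
{"fn": "carry_out", "kwargs": {
  "moves": [
    {"tx": 0, "ty": 0, "tz": 0, "wx": 0, "wy": 0, "wz": 0, "claw": 0},
    {"tx": 0, "ty": 0, "tz": 0, "wx": 0, "wy": 0, "wz": 0, "claw": -0.4},
    {"tx": 0, "ty": 0, "tz": 0, "wx": 0, "wy": 0, "wz": 0, "claw": -0.4},
    {"tx": 0, "ty": 0, "tz": 2, "wx": 0, "wy": 0, "wz": 0, "claw": -0.4},
    {"tx": 0, "ty": 0, "tz": 3, "wx": 0, "wy": 0, "wz": 0, "claw": -0.4}
  ]
}}

```text
clock: 5.58
tcp_pos: [0.4914, -0.1389, 0.2532]
orientation: [-0.001, 0.708, 0.706, -0.0]
wrist_force: [0.4, -0.5, 0.0]
finger_gap: 0.0597
grip_force: 0.0
```

```bash
python3 look.py l2
```

```text
[ 0.4914 -0.1389  0.2532] [ 0.4 -0.5  0. ] 0.05972499082440625
[ 0.4936 -0.1399  0.2567]
```

View pics/l2.png

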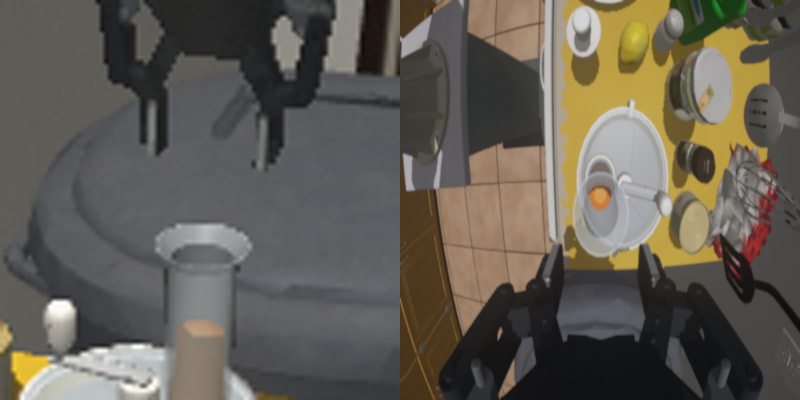

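The first piece is standing in the tube on the stuck one (side crop, orange column from (200,325) down). Next is carrot_a.

Call:
{"fn": "carry_out", "kwargs": {
  "moves": [
    {"tx": -0.3, "ty": 5.5, "tz": 0, "wx": 0, "wy": 0, "wz": 0, "claw": -0.4},
    {"tx": -0.5, "ty": 6, "tz": 0, "wx": 0, "wy": 0, "wz": 0, "claw": -0.4},
    {"tx": -0.5, "ty": 6, "tz": 0, "wx": 0, "wy": 0, "wz": 0, "claw": -0.4},
    {"tx": -0.5, "ty": 6, "tz": -1, "wx": 0, "wy": 0, "wz": 0, "claw": -0.4},
    {"tx": -0.5, "ty": 6, "tz": -2.5, "wx": 0, "wy": 0, "wz": 0, "claw": -0.4},
    {"tx": -0.4, "ty": 5, "tz": -4, "wx": 0, "wy": 0, "wz": 0, "claw": -0.4},
    {"tx": 0, "ty": 2.3, "tz": -5, "wx": 0, "wy": 0, "wz": 0, "claw": -0.4},
    {"tx": 0, "ty": 0, "tz": -3, "wx": 0, "wy": 0, "wz": 0, "claw": -0.4}
  ]
}}

```text
clock: 6.68
tcp_pos: [0.4634, 0.2265, 0.0976]
orientation: [-0.001, 0.707, 0.708, -0.001]
wrist_force: [0.1, -0.5, 0.7]
finger_gap: 0.0595
grip_force: 0.0
```

Call:
{"fn": "carry_out", "kwargs": {
  "moves": [
    {"tx": 0, "ty": 0, "tz": 0, "wx": 0, "wy": 0, "wz": 0, "claw": -0.4},
    {"tx": 0, "ty": 0, "tz": 0, "wx": 0, "wy": 0, "wz": 0, "claw": -0.4}
  ]
}}

```text
clock: 6.92
tcp_pos: [0.466, 0.225, 0.1015]
orientation: [0.0, 0.708, 0.706, 0.0]
wrist_force: [0.1, -0.3, -0.7]
finger_gap: 0.0599
grip_force: 0.0
```

Call:
{"fn": "carry_out", "kwargs": {
  "moves": [
    {"tx": 0, "ty": 0.35, "tz": -3.5, "wx": 0, "wy": 0, "wz": 0, "claw": -0.4},
    {"tx": 0, "ty": 0, "tz": -3.8, "wx": 0, "wy": 0, "wz": 0, "claw": -0.4},
    {"tx": 0, "ty": 0, "tz": 0, "wx": 0, "wy": 0, "wz": 0, "claw": 0},
    {"tx": 0, "ty": 0, "tz": 0, "wx": 0, "wy": 0, "wz": 0, "claw": 1},
    {"tx": 0, "ty": 0, "tz": 0, "wx": 0, "wy": 0, "wz": 0, "claw": 1},
    {"tx": 0, "ty": 0, "tz": 0, "wx": 0, "wy": 0, "wz": 0, "claw": 1}
  ]
}}

```text
clock: 7.68
tcp_pos: [0.4668, 0.2289, 0.0292]
orientation: [0.001, 0.708, 0.706, 0.001]
wrist_force: [-0.2, 0.4, 5.1]
finger_gap: 0.0316
grip_force: 26.7
```

Call:
{"fn": "carry_out", "kwargs": {
  "moves": [
    {"tx": 0, "ty": 0, "tz": 3, "wx": 0, "wy": 0, "wz": 0, "claw": 1},
    {"tx": 0, "ty": 0, "tz": 5.5, "wx": 0, "wy": 0, "wz": 0, "claw": 1},
    {"tx": 0, "ty": -3, "tz": 5.5, "wx": 0, "wy": 0, "wz": 0, "claw": 1},
    {"tx": 0.5, "ty": -6, "tz": 4, "wx": 0, "wy": 0, "wz": 0, "claw": 1},
    {"tx": 0.5, "ty": -6, "tz": 2, "wx": 0, "wy": 0, "wz": 0, "claw": 1},
    {"tx": 0.5, "ty": -6, "tz": 1.5, "wx": 0, "wy": 0, "wz": 0, "claw": 1},
    {"tx": 0.5, "ty": -6, "tz": 0, "wx": 0, "wy": 0, "wz": 0, "claw": 1},
    {"tx": 0.5, "ty": -5, "tz": 0, "wx": 0, "wy": 0, "wz": 0, "claw": 1}
  ]
}}

```text
clock: 8.68
tcp_pos: [0.4898, -0.0847, 0.2379]
orientation: [0.001, 0.708, 0.706, 0.001]
wrist_force: [1.3, -0.7, -0.9]
finger_gap: 0.0314
grip_force: 26.1
```

Call:
{"fn": "carry_out", "kwargs": {
  "moves": [
    {"tx": 0, "ty": -4, "tz": 0, "wx": 0, "wy": 0, "wz": 0, "claw": 1},
    {"tx": 0, "ty": -0.7, "tz": 0, "wx": 0, "wy": 0, "wz": 0, "claw": 1},
    {"tx": 0, "ty": 0, "tz": 0, "wx": 0, "wy": 0, "wz": 0, "claw": 1},
    {"tx": 0, "ty": 0, "tz": 0, "wx": 0, "wy": 0, "wz": 0, "claw": 1}
  ]
}}

```text
clock: 9.18
tcp_pos: [0.4895, -0.1282, 0.2369]
orientation: [-0.0, 0.707, 0.707, 0.0]
wrist_force: [-0.2, 0.8, -0.3]
finger_gap: 0.0312
grip_force: 26.1
```

```bash
python3 look.py l3
```

```text
[ 0.4895 -0.1282  0.2369] [-0.2  0.8 -0.3] 0.031167178053876362
[ 0.4896 -0.1282  0.2369]
206 [ 0.4755 -0.1357  0.216 ] [ 0.5049 -0.1079  0.2555] (array([ 0.4899, -0.1211]), 0.0114)
(array([ 0.4902, -0.123 ]), 0.013)
```

Call:
{"fn": "carry_out", "kwargs": {
  "moves": [
    {"tx": 0.3, "ty": -0.97, "tz": 0, "wx": 0, "wy": 0, "wz": 0, "claw": 1},
    {"tx": 0, "ty": 0, "tz": -1, "wx": 0, "wy": 0, "wz": 0, "claw": 1},
    {"tx": 0, "ty": 0, "tz": -1.2, "wx": 0, "wy": 0, "wz": 0, "claw": 1},
    {"tx": 0, "ty": 0, "tz": -1, "wx": 0, "wy": 0, "wz": 0, "claw": 1},
    {"tx": 0, "ty": 0, "tz": 0, "wx": 0, "wy": 0, "wz": 0, "claw": 1},
    {"tx": 0, "ty": 0, "tz": 0, "wx": 0, "wy": 0, "wz": 0, "claw": 1}
  ]
}}

```text
clock: 10.02
tcp_pos: [0.4926, -0.1391, 0.2048]
orientation: [0.0, 0.708, 0.706, 0.0]
wrist_force: [-0.6, 1.3, -1.1]
finger_gap: 0.0311
grip_force: 26.1
```

Nearly the same pose as the first drop; release.

Call:
{"fn": "carry_out", "kwargs": {
  "moves": [
    {"tx": 0, "ty": 0.05, "tz": 0, "wx": 0, "wy": 0, "wz": 0, "claw": 0},
    {"tx": 0, "ty": 0, "tz": 0, "wx": 0, "wy": 0, "wz": 0, "claw": -0.4},
    {"tx": 0, "ty": 0, "tz": 0, "wx": 0, "wy": 0, "wz": 0, "claw": -0.4},
    {"tx": 0, "ty": 0, "tz": 2, "wx": 0, "wy": 0, "wz": 0, "claw": -0.4},
    {"tx": 0, "ty": 0, "tz": 3, "wx": 0, "wy": 0, "wz": 0, "claw": -0.4},
    {"tx": 0, "ty": 0, "tz": 1, "wx": 0, "wy": 0, "wz": 0, "claw": -0.4}
  ]
}}

```text
clock: 10.78
tcp_pos: [0.4934, -0.139, 0.2665]
orientation: [0.001, 0.708, 0.706, 0.001]
wrist_force: [0.3, 0.6, 0.6]
finger_gap: 0.0596
grip_force: 0.0
```

```bash
python3 look.py l4
```

```text
[ 0.4934 -0.139   0.2665] [0.3 0.6 0.6] 0.05963516079025508
[ 0.4932 -0.1389  0.2657]
```

View pics/l4.png

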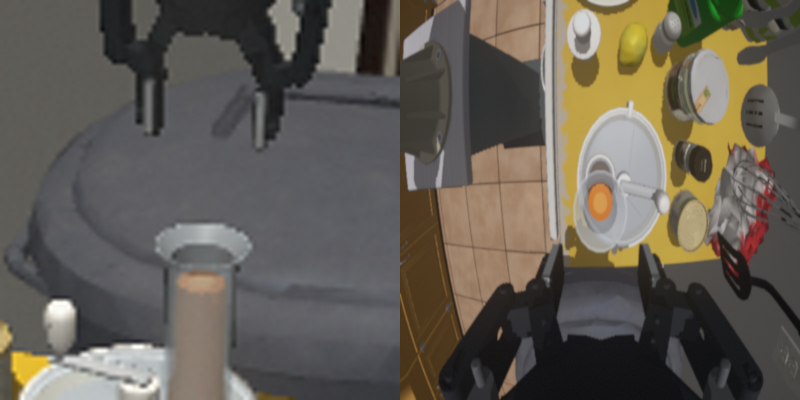

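Both pieces stand stacked (top visible at (200,280), about 25 mm below the mouth). Next is the pusher.

Call:
{"fn": "carry_out", "kwargs": {
  "moves": [
    {"tx": -0.8, "ty": 4, "tz": 0, "wx": 0, "wy": 0, "wz": 0, "claw": -0.4},
    {"tx": -1, "ty": 5, "tz": -1, "wx": 0, "wy": 0, "wz": 0, "claw": -0.4},
    {"tx": -1, "ty": 5, "tz": -4, "wx": 0, "wy": 0, "wz": 0, "claw": -0.4},
    {"tx": 0, "ty": 2.05, "tz": -4, "wx": 0, "wy": 0, "wz": 0, "claw": -0.4},
    {"tx": 0, "ty": 0, "tz": -3, "wx": 0, "wy": 0, "wz": 0, "claw": -0.4},
    {"tx": 0, "ty": 0, "tz": 0, "wx": 0, "wy": 0, "wz": 0, "claw": -0.4},
    {"tx": 0, "ty": 0, "tz": 0, "wx": 0, "wy": 0, "wz": 0, "claw": -0.4}
  ]
}}

```text
clock: 11.75
tcp_pos: [0.4652, 0.0199, 0.1466]
orientation: [0.0, 0.708, 0.706, 0.0]
wrist_force: [-0.1, -0.4, -0.0]
finger_gap: 0.0599
grip_force: 0.0
```

Call:
{"fn": "carry_out", "kwargs": {
  "moves": [
    {"tx": 0, "ty": 0.1, "tz": -2.2, "wx": 0, "wy": 0, "wz": 0, "claw": -0.4},
    {"tx": 0, "ty": 0, "tz": -2.5, "wx": 0, "wy": 0, "wz": 0, "claw": -0.4},
    {"tx": 0, "ty": 0, "tz": -1.3, "wx": 0, "wy": 0, "wz": 0, "claw": -0.4},
    {"tx": 0, "ty": 0, "tz": 0, "wx": 0, "wy": 0, "wz": 0, "claw": 0.2},
    {"tx": 0, "ty": 0, "tz": 0, "wx": 0, "wy": 0, "wz": 0, "claw": 1},
    {"tx": 0, "ty": 0, "tz": 0, "wx": 0, "wy": 0, "wz": 0, "claw": 1},
    {"tx": 0, "ty": 0, "tz": 0, "wx": 0, "wy": 0, "wz": 0, "claw": 1}
  ],
  "newtons": 60
}}

```text
clock: 12.62
tcp_pos: [0.4661, 0.0209, 0.0873]
orientation: [0.001, 0.708, 0.706, 0.001]
wrist_force: [-0.8, -0.2, 5.9]
finger_gap: 0.025
grip_force: 58.9
```

Call:
{"fn": "carry_out", "kwargs": {
  "moves": [
    {"tx": 0, "ty": 0, "tz": 2, "wx": 0, "wy": 0, "wz": 0, "claw": 1},
    {"tx": 0, "ty": 0, "tz": 5, "wx": 0, "wy": 0, "wz": 0, "claw": 1},
    {"tx": 0, "ty": 0, "tz": 5, "wx": 0, "wy": 0, "wz": 0, "claw": 1},
    {"tx": 0.5, "ty": -2.5, "tz": 4.5, "wx": 0, "wy": 0, "wz": 0, "claw": 1},
    {"tx": 0.7, "ty": -4, "tz": 4, "wx": 0, "wy": 0, "wz": 0, "claw": 1},
    {"tx": 0.8, "ty": -4.5, "tz": 1.5, "wx": 0, "wy": 0, "wz": 0, "claw": 1},
    {"tx": 0.7, "ty": -4, "tz": 0, "wx": 0, "wy": 0, "wz": 0, "claw": 1},
    {"tx": 0, "ty": -1, "tz": 0, "wx": 0, "wy": 0, "wz": 0, "claw": 1}
  ]
}}

```text
clock: 13.62
tcp_pos: [0.4922, -0.1409, 0.3059]
orientation: [0.0, 0.709, 0.705, -0.0]
wrist_force: [-0.8, 1.3, -1.5]
finger_gap: 0.0254
grip_force: 59.1
```

Call:
{"fn": "carry_out", "kwargs": {
  "moves": [
    {"tx": 0, "ty": 0, "tz": 0, "wx": 0, "wy": 0, "wz": 0, "claw": 1},
    {"tx": 0, "ty": 0, "tz": 0, "wx": 0, "wy": 0, "wz": 0, "claw": 1}
  ]
}}

```text
clock: 13.88
tcp_pos: [0.4916, -0.1377, 0.306]
orientation: [-0.0, 0.707, 0.707, 0.0]
wrist_force: [0.5, 0.8, 0.1]
finger_gap: 0.0253
grip_force: 59.1
```

```bash
sed -e 's/^P=.*\[\.493,-\.1375,\.2,1\])/P=np.array([.493,-.1375,.23,1])/' look.py > look2.py; cat >> look2.py <<'E'
g=(np.hypot(w[...,0]-.493,w[...,1]+.137)<.05)
for z0,z1 in ((.208,.225),(.225,.24),(.24,.255),(.255,.27),(.28,.292),(.285,.31)):
    p=w[g&(w[...,2]>z0)&(w[...,2]<z1)&(c["image"].min(-1)>110)]
    if len(p)>5: print(z0,z1,len(p),p.min(0).round(4),p.max(0).round(4),circ(p))
E
python3 look2.py l5
```

```text
[ 0.4916 -0.1377  0.306 ] [0.5 0.8 0.1] 0.025331832809466694
[ 0.4918 -0.1377  0.3062]
0.208 0.225 23 [ 0.4781 -0.1327  0.2176] [ 0.5049 -0.1192  0.2245] (array([ 0.4923, -0.1335]), 0.0133)
0.225 0.24 68 [ 0.4758 -0.1317  0.2251] [ 0.5061 -0.1166  0.2398] (array([ 0.492, -0.133]), 0.0134)
0.24 0.255 63 [ 0.4785 -0.1314  0.2402] [ 0.5061 -0.1174  0.2546] (array([ 0.4922, -0.1321]), 0.0127)
0.255 0.27 52 [ 0.4785 -0.1293  0.2551] [ 0.5007 -0.118   0.2699] (array([ 0.4895, -0.1279]), 0.0086)
0.28 0.292 33 [ 0.4778 -0.1279  0.2801] [ 0.4984 -0.1185  0.2891] (array([ 0.4887, -0.1269]), 0.0075)
0.285 0.31 166 [ 0.4639 -0.1435  0.2853] [ 0.5197 -0.107   0.3099] (array([ 0.4918, -0.1279]), 0.0159)
```

View pics/l5.png

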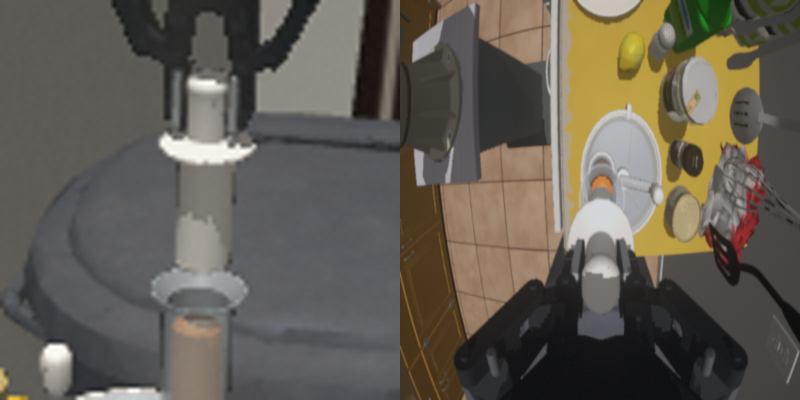

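The pusher hangs vertically (rod at x about 205 in the crop, mouth centre about 200). I'll nudge it and descend while watching the force.

Call:
{"fn": "carry_out", "kwargs": {
  "moves": [
    {"tx": 0.15, "ty": -0.2, "tz": 0, "wx": 0, "wy": 0, "wz": 0, "claw": 1},
    {"tx": 0, "ty": 0, "tz": -1, "wx": 0, "wy": 0, "wz": 0, "claw": 1},
    {"tx": 0, "ty": 0, "tz": -1, "wx": 0, "wy": 0, "wz": 0, "claw": 1},
    {"tx": 0, "ty": 0, "tz": -0.7, "wx": 0, "wy": 0, "wz": 0, "claw": 1},
    {"tx": 0, "ty": 0, "tz": -0.4, "wx": 0, "wy": 0, "wz": 0, "claw": 1},
    {"tx": 0, "ty": 0, "tz": 0, "wx": 0, "wy": 0, "wz": 0, "claw": 1}
  ]
}}

```text
clock: 14.72
tcp_pos: [0.4933, -0.1408, 0.2748]
orientation: [-0.0, 0.708, 0.706, -0.0]
wrist_force: [0.4, -0.8, -0.2]
finger_gap: 0.0251
grip_force: 59.1
```

Call:
{"fn": "carry_out", "kwargs": {
  "moves": [
    {"tx": 0, "ty": 0, "tz": -0.4, "wx": 0, "wy": 0, "wz": 0, "claw": 1},
    {"tx": 0, "ty": 0, "tz": -0.4, "wx": 0, "wy": 0, "wz": 0, "claw": 1},
    {"tx": 0, "ty": 0, "tz": 0, "wx": 0, "wy": 0, "wz": 0, "claw": 1}
  ]
}}

```text
clock: 15.1
tcp_pos: [0.4933, -0.1408, 0.2668]
orientation: [-0.0, 0.708, 0.706, -0.0]
wrist_force: [-0.6, 1.1, -1.7]
finger_gap: 0.0254
grip_force: 59.1
```

Call:
{"fn": "carry_out", "kwargs": {
  "moves": [
    {"tx": 0, "ty": 0, "tz": -0.4, "wx": 0, "wy": 0, "wz": 0, "claw": 1},
    {"tx": 0, "ty": 0, "tz": -0.4, "wx": 0, "wy": 0, "wz": 0, "claw": 1},
    {"tx": 0, "ty": 0, "tz": 0, "wx": 0, "wy": 0, "wz": 0, "claw": 1}
  ]
}}

```text
clock: 15.48
tcp_pos: [0.4935, -0.1408, 0.2591]
orientation: [0.0, 0.708, 0.706, 0.0]
wrist_force: [0.6, 0.1, -0.9]
finger_gap: 0.0254
grip_force: 59.2
```

Call:
{"fn": "carry_out", "kwargs": {
  "moves": [
    {"tx": 0, "ty": 0, "tz": -0.2, "wx": 0, "wy": 0, "wz": 0, "claw": 1},
    {"tx": 0, "ty": 0, "tz": -0.2, "wx": 0, "wy": 0, "wz": 0, "claw": 1},
    {"tx": 0, "ty": 0, "tz": 0, "wx": 0, "wy": 0, "wz": 0, "claw": 1}
  ]
}}

```text
clock: 15.85
tcp_pos: [0.4937, -0.1409, 0.2558]
orientation: [0.001, 0.708, 0.706, 0.0]
wrist_force: [0.7, 0.8, 4.8]
finger_gap: 0.0254
grip_force: 59.5
```

Call:
{"fn": "carry_out", "kwargs": {
  "moves": [
    {"tx": 0, "ty": 0, "tz": -0.2, "wx": 0, "wy": 0, "wz": 0, "claw": 1},
    {"tx": 0, "ty": 0, "tz": -0.2, "wx": 0, "wy": 0, "wz": 0, "claw": 1},
    {"tx": 0, "ty": 0, "tz": 0, "wx": 0, "wy": 0, "wz": 0, "claw": 1}
  ]
}}

```text
clock: 16.23
tcp_pos: [0.4937, -0.1409, 0.2516]
orientation: [0.0, 0.708, 0.706, 0.0]
wrist_force: [0.2, 0.7, 5.2]
finger_gap: 0.0252
grip_force: 59.5
```

Call:
{"fn": "carry_out", "kwargs": {
  "moves": [
    {"tx": 0, "ty": 0, "tz": -0.15, "wx": 0, "wy": 0, "wz": 0, "claw": 1},
    {"tx": 0, "ty": 0, "tz": -0.15, "wx": 0, "wy": 0, "wz": 0, "claw": 1},
    {"tx": 0, "ty": 0, "tz": 0, "wx": 0, "wy": 0, "wz": 0, "claw": 1}
  ]
}}

```text
clock: 16.6
tcp_pos: [0.4937, -0.1409, 0.2486]
orientation: [0.0, 0.708, 0.706, 0.0]
wrist_force: [-1.2, 0.5, 4.2]
finger_gap: 0.0254
grip_force: 59.5
```

Call:
{"fn": "carry_out", "kwargs": {
  "moves": [
    {"tx": 0, "ty": 0, "tz": -0.1, "wx": 0, "wy": 0, "wz": 0, "claw": 1},
    {"tx": 0, "ty": 0, "tz": 0, "wx": 0, "wy": 0, "wz": 0, "claw": 1}
  ]
}}

```text
clock: 16.85
tcp_pos: [0.4937, -0.1409, 0.2476]
orientation: [0.0, 0.708, 0.706, 0.0]
wrist_force: [-0.5, 1.4, 5.5]
finger_gap: 0.0253
grip_force: 59.5
```

Call:
{"fn": "carry_out", "kwargs": {
  "moves": [
    {"tx": 0, "ty": 0, "tz": -0.1, "wx": 0, "wy": 0, "wz": 0, "claw": 1},
    {"tx": 0, "ty": 0, "tz": 0, "wx": 0, "wy": 0, "wz": 0, "claw": 1}
  ]
}}

```text
clock: 17.1
tcp_pos: [0.4937, -0.1409, 0.2466]
orientation: [0.0, 0.708, 0.706, 0.0]
wrist_force: [0.1, 1.3, 4.4]
finger_gap: 0.0254
grip_force: 59.5
```

Call:
{"fn": "carry_out", "kwargs": {
  "moves": [
    {"tx": 0, "ty": 0, "tz": -0.1, "wx": 0, "wy": 0, "wz": 0, "claw": 1},
    {"tx": 0, "ty": 0, "tz": 0, "wx": 0, "wy": 0, "wz": 0, "claw": 1}
  ]
}}

```text
clock: 17.35
tcp_pos: [0.4937, -0.1409, 0.2456]
orientation: [0.0, 0.708, 0.706, 0.0]
wrist_force: [-1.2, 0.7, 5.0]
finger_gap: 0.0254
grip_force: 59.5
```

Call:
{"fn": "carry_out", "kwargs": {
  "moves": [
    {"tx": 0, "ty": 0, "tz": -0.08, "wx": 0, "wy": 0, "wz": 0, "claw": 1},
    {"tx": 0, "ty": 0, "tz": 0, "wx": 0, "wy": 0, "wz": 0, "claw": 1}
  ]
}}

```text
clock: 17.6
tcp_pos: [0.4937, -0.1409, 0.2448]
orientation: [0.0, 0.708, 0.706, 0.0]
wrist_force: [0.1, 1.2, 4.8]
finger_gap: 0.025
grip_force: 59.5
```

One call at a time from here, in 0.8 mm steps.

Call:
{"fn": "carry_out", "kwargs": {
  "moves": [
    {"tx": 0, "ty": 0, "tz": -0.08, "wx": 0, "wy": 0, "wz": 0, "claw": 1},
    {"tx": 0, "ty": 0, "tz": 0, "wx": 0, "wy": 0, "wz": 0, "claw": 1}
  ]
}}

```text
clock: 17.85
tcp_pos: [0.4937, -0.1408, 0.244]
orientation: [0.0, 0.708, 0.706, 0.0]
wrist_force: [0.2, 1.2, 5.8]
finger_gap: 0.0257
grip_force: 59.5
```

Call:
{"fn": "carry_out", "kwargs": {
  "moves": [
    {"tx": 0, "ty": 0, "tz": -0.08, "wx": 0, "wy": 0, "wz": 0, "claw": 1},
    {"tx": 0, "ty": 0, "tz": 0, "wx": 0, "wy": 0, "wz": 0, "claw": 1}
  ]
}}

```text
clock: 18.1
tcp_pos: [0.4937, -0.1408, 0.2432]
orientation: [0.0, 0.708, 0.706, 0.0]
wrist_force: [-0.7, 1.5, 5.3]
finger_gap: 0.0256
grip_force: 59.5
```

Call:
{"fn": "carry_out", "kwargs": {
  "moves": [
    {"tx": 0, "ty": 0, "tz": -0.08, "wx": 0, "wy": 0, "wz": 0, "claw": 1},
    {"tx": 0, "ty": 0, "tz": 0, "wx": 0, "wy": 0, "wz": 0, "claw": 1}
  ]
}}

```text
clock: 18.35
tcp_pos: [0.4937, -0.1408, 0.2424]
orientation: [0.0, 0.708, 0.706, 0.0]
wrist_force: [0.1, 0.4, 5.1]
finger_gap: 0.0255
grip_force: 59.6
```

Call:
{"fn": "carry_out", "kwargs": {
  "moves": [
    {"tx": 0, "ty": 0, "tz": -0.08, "wx": 0, "wy": 0, "wz": 0, "claw": 1},
    {"tx": 0, "ty": 0, "tz": 0, "wx": 0, "wy": 0, "wz": 0, "claw": 1}
  ]
}}

```text
clock: 18.6
tcp_pos: [0.4937, -0.1408, 0.2416]
orientation: [0.0, 0.708, 0.706, 0.0]
wrist_force: [0.1, 1.6, 4.6]
finger_gap: 0.0255
grip_force: 59.6
```

Call:
{"fn": "carry_out", "kwargs": {
  "moves": [
    {"tx": 0, "ty": 0, "tz": -0.08, "wx": 0, "wy": 0, "wz": 0, "claw": 1},
    {"tx": 0, "ty": 0, "tz": 0, "wx": 0, "wy": 0, "wz": 0, "claw": 1}
  ]
}}

```text
clock: 18.85
tcp_pos: [0.4937, -0.1408, 0.2408]
orientation: [0.0, 0.708, 0.706, 0.0]
wrist_force: [0.0, 1.8, 5.3]
finger_gap: 0.0255
grip_force: 59.6
```

Call:
{"fn": "carry_out", "kwargs": {
  "moves": [
    {"tx": 0, "ty": 0, "tz": -0.08, "wx": 0, "wy": 0, "wz": 0, "claw": 1},
    {"tx": 0, "ty": 0, "tz": 0, "wx": 0, "wy": 0, "wz": 0, "claw": 1}
  ]
}}

```text
clock: 19.1
tcp_pos: [0.4937, -0.1408, 0.24]
orientation: [0.0, 0.708, 0.706, 0.0]
wrist_force: [-0.9, 1.1, 5.2]
finger_gap: 0.0251
grip_force: 59.6
```

Call:
{"fn": "carry_out", "kwargs": {
  "moves": [
    {"tx": 0, "ty": 0, "tz": -0.08, "wx": 0, "wy": 0, "wz": 0, "claw": 1},
    {"tx": 0, "ty": 0, "tz": 0, "wx": 0, "wy": 0, "wz": 0, "claw": 1}
  ]
}}

```text
clock: 19.35
tcp_pos: [0.4937, -0.1408, 0.2392]
orientation: [0.0, 0.708, 0.706, 0.0]
wrist_force: [-1.4, 1.4, 6.1]
finger_gap: 0.0257
grip_force: 59.6
```

Call:
{"fn": "carry_out", "kwargs": {
  "moves": [
    {"tx": 0, "ty": 0, "tz": -0.08, "wx": 0, "wy": 0, "wz": 0, "claw": 1},
    {"tx": 0, "ty": 0, "tz": 0, "wx": 0, "wy": 0, "wz": 0, "claw": 1}
  ]
}}

```text
clock: 19.6
tcp_pos: [0.4937, -0.1408, 0.2387]
orientation: [0.001, 0.708, 0.706, 0.0]
wrist_force: [-0.5, 1.7, 6.4]
finger_gap: 0.0253
grip_force: 59.7
```

Call:
{"fn": "carry_out", "kwargs": {
  "moves": [
    {"tx": 0, "ty": 0, "tz": -0.05, "wx": 0, "wy": 0, "wz": 0, "claw": 1},
    {"tx": 0, "ty": 0, "tz": 0, "wx": 0, "wy": 0, "wz": 0, "claw": 1}
  ]
}}

```text
clock: 19.85
tcp_pos: [0.4939, -0.1408, 0.2387]
orientation: [0.001, 0.708, 0.706, 0.001]
wrist_force: [-2.4, 2.3, 9.9]
finger_gap: 0.0252
grip_force: 59.8
```

Bottomed: TCP z has stopped at 0.2387 and the force is rising about 7 N per mm. I'll press towards ~22 N.

Call:
{"fn": "carry_out", "kwargs": {
  "moves": [
    {"tx": 0, "ty": 0, "tz": -0.1, "wx": 0, "wy": 0, "wz": 0, "claw": 1},
    {"tx": 0, "ty": 0, "tz": 0, "wx": 0, "wy": 0, "wz": 0, "claw": 1}
  ]
}}

```text
clock: 20.1
tcp_pos: [0.4941, -0.1409, 0.2386]
orientation: [0.001, 0.708, 0.706, 0.001]
wrist_force: [-3.0, 2.0, 12.9]
finger_gap: 0.0254
grip_force: 60.2
```

Call:
{"fn": "carry_out", "kwargs": {
  "moves": [
    {"tx": 0, "ty": 0, "tz": -0.15, "wx": 0, "wy": 0, "wz": 0, "claw": 1},
    {"tx": 0, "ty": 0, "tz": 0, "wx": 0, "wy": 0, "wz": 0, "claw": 1}
  ]
}}

```text
clock: 20.35
tcp_pos: [0.4944, -0.141, 0.2385]
orientation: [0.002, 0.708, 0.706, 0.001]
wrist_force: [-4.4, 3.2, 21.3]
finger_gap: 0.0248
grip_force: 60.8
```

Call:
{"fn": "carry_out", "kwargs": {
  "moves": [
    {"tx": 0, "ty": 0, "tz": -0.02, "wx": 0, "wy": 0, "wz": 0, "claw": 1},
    {"tx": 0, "ty": 0, "tz": 0, "wx": 0, "wy": 0, "wz": 0, "claw": 1},
    {"tx": 0, "ty": 0, "tz": 0, "wx": 0, "wy": 0, "wz": 0, "claw": 1},
    {"tx": 0, "ty": 0, "tz": 0, "wx": 0, "wy": 0, "wz": 0, "claw": 1}
  ]
}}

```text
clock: 20.85
tcp_pos: [0.4944, -0.141, 0.2384]
orientation: [0.002, 0.708, 0.706, 0.001]
wrist_force: [-3.6, 3.1, 21.6]
finger_gap: 0.0255
grip_force: 60.9
```

Call:
{"fn": "carry_out", "kwargs": {
  "moves": [
    {"tx": 0, "ty": 0, "tz": 0.15, "wx": 0, "wy": 0, "wz": 0, "claw": 1},
    {"tx": 0, "ty": 0, "tz": 0.1, "wx": 0, "wy": 0, "wz": 0, "claw": 1},
    {"tx": 0, "ty": 0, "tz": 0, "wx": 0, "wy": 0, "wz": 0, "claw": 1}
  ]
}}

```text
clock: 21.22
tcp_pos: [0.494, -0.1409, 0.2386]
orientation: [0.001, 0.708, 0.706, 0.001]
wrist_force: [-0.4, 1.7, 9.4]
finger_gap: 0.0254
grip_force: 59.9
```

Call:
{"fn": "carry_out", "kwargs": {
  "moves": [
    {"tx": 0, "ty": 0, "tz": 0.1, "wx": 0, "wy": 0, "wz": 0, "claw": 1},
    {"tx": 0, "ty": 0, "tz": 0, "wx": 0, "wy": 0, "wz": 0, "claw": 0.2},
    {"tx": 0, "ty": 0, "tz": 0, "wx": 0, "wy": 0, "wz": 0, "claw": -0.3},
    {"tx": 0, "ty": 0, "tz": 0, "wx": 0, "wy": 0, "wz": 0, "claw": -0.4},
    {"tx": 0, "ty": 0, "tz": 2, "wx": 0, "wy": 0, "wz": 0, "claw": -0.4},
    {"tx": 0, "ty": 0, "tz": 4, "wx": 0, "wy": 0, "wz": 0, "claw": -0.4},
    {"tx": 0, "ty": 0, "tz": 4, "wx": 0, "wy": 0, "wz": 0, "claw": -0.4},
    {"tx": 0, "ty": 0, "tz": 0, "wx": 0, "wy": 0, "wz": 0, "claw": -0.4}
  ]
}}

```text
clock: 22.22
tcp_pos: [0.4948, -0.1415, 0.3413]
orientation: [0.003, 0.708, 0.706, 0.001]
wrist_force: [-0.2, -0.4, -0.0]
finger_gap: 0.0601
grip_force: 0.0
```

```bash
python3 look2.py l6
```

```text
[ 0.4948 -0.1415  0.3413] [-0.2 -0.4 -0. ] 0.06006286845532218
[ 0.4936 -0.141   0.3379]
0.208 0.225 42 [ 0.4768 -0.137   0.2084] [ 0.5051 -0.1207  0.2218] (array([ 0.4923, -0.1351]), 0.0131)
0.225 0.24 171 [ 0.4654 -0.162   0.2272] [ 0.5217 -0.1076  0.2393] (array([ 0.4934, -0.1362]), 0.0209)
0.24 0.255 51 [ 0.4827 -0.1358  0.2401] [ 0.5052 -0.1244  0.2548] (array([ 0.4939, -0.1352]), 0.0093)
0.255 0.27 54 [ 0.4815 -0.1356  0.2551] [ 0.5062 -0.1237  0.2697] (array([ 0.4941, -0.1363]), 0.0107)
```

View pics/l6.png

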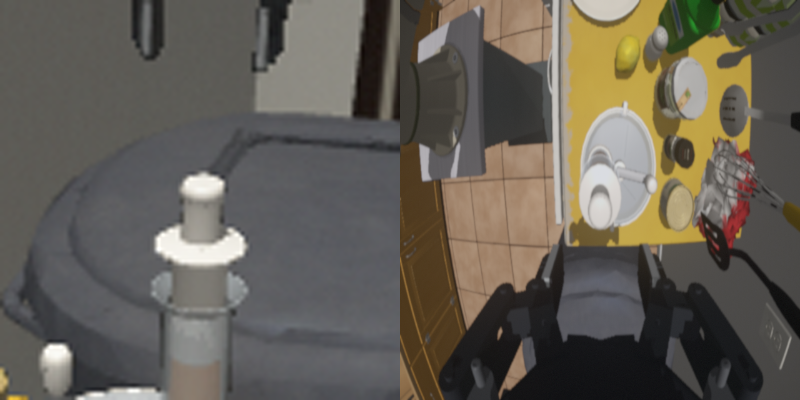

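The pusher stands upright in the tube (knob at (203,190), guard at (200,243), carrot column below (195,365)). The guard height of about 0.23 matches a bottomed column.

```bash
python3 -c "from workcell import env; print(env.hand_in())"
```

```text
the job is handed in; nothing more can be done
None
```

I stacked both carrot pieces on the stuck one and pressed the column home on the disc at about 22 N; the pusher is left standing in the tube and the job is handed in at about 22 s (no verdict shown).

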